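# Hold a specimen slide flush on a tilted, sprung reader face

## Robot

A 7-joint arm with a two-finger parallel gripper is mounted at the origin on the work surface. World frame = base frame: x ahead of the robot, y to its left, z up, the work surface at z = 0. Lengths are in m, angles in rad, forces in N, time in s.
With the tool pointing down it reaches from about 0.425 to 0.95 m from the base axis. Payload 4.7 kg.
Tool frame: the origin (TCP) lies between the finger pads; the fingertips stand 25 mm ahead of it and the grasp point (between the pads) lies 6 mm ahead of it; z points along the fingers, y is the line along which they close (so a half turn about z gives the same grasp; the last joint's range is limited). The gripper opens to 85 mm and grips with 20 to 120 N. Pads are 22 mm wide; open, the fingers measure 114 mm over their backs; the gripper's body (76 mm by 85 mm) begins 54 mm behind the grasp point. The pads swing forward as they close: fully open they stand 13 mm farther back than shut.
Start: joints at [-1.166, 0.469, -0.049, 1.532, 0.024, 1.141, -0.082], TCP at [0.284, 0.613, 0.234] pointing down, gripper open.
Joint ranges: [-2.59, 2.59], [-0.33, 1.99], [-1.39, 1.29], [0.1, 2.45], [-1.04, 4.18], [0.21, 1.99], [-2.66, 2.66]. Speed limits (rad/s): [2.57, 2.57, 3.14, 3.14, 3.14, 3.14, 3.14].

## Interface

Orientations are given as a 3x3 rotation matrix whose columns are the frame's x, y, z axes.
In Python, from rig import * gives the robot as it stands. Calls block until the motion is done:
- movep(position, orientation): joint-space move of the TCP to a pose.
- move_l(position, attitude=None, feed=0.15, until_force=None): straight line of the TCP; attitude=None keeps the orientation; feed is the mean speed in m/s. With until_force (N) it stops when the force on the tool has changed by that much, and returns True; else False.
- move_joints(angles): joint-space move.
- command_gripper(opening, newtons=None): finger opening in m; newtons is the grip in N (None keeps the last); returns when the fingers have stopped.
- sleep(seconds).
- inverse_kinematics(position, orientation): joint angles nearest the present ones, or None.
- sense(): the state.
- camera(name): name is "scene" or "top"; returns (picture, depth): 480x640x3 uint8, red, green, blue; 480x640 float32, m along the optical axis (not along the pixel's ray), 0 where there is no reading.
- camera_params(name): a dict with "K" (3x3 intrinsics, pixels), "position" and "rotation" of the camera in the world. Camera axes: x right, y down, z forward; pixel columns grow to the right and rows downward; lengths in m; the calibration is good to about 2 mm. A picture is of the moment at which its call begins. camera_params takes no time and is no camera call.
A pose or a line that the arm cannot do raises Unreachable and nothing moves.
- finish_job(): hands the job in; it is judged then, once.
The state is a dict: "time_s": time; "joint_pos": joint angles; "qd": joint speeds; "joint_efforts": joint torques, N m; "position": TCP position; "tcp_rot": TCP orientation; "wrist_force": force on the tool from outside, world axes, zero at the start; "ft_torque": the same for the moment, N m; "finger_gap": finger opening in m; "gripper_force": force on a finger pad.
Only numpy, scipy, OpenCV 4.12 (cv2) and the standard library are available. Lean on these libraries where they do the work, as an engineer would, in place of code of your own. Each camera call takes 0.05 s, during which the arm holds its last target. There are 200 camera calls.

## Task

Pick up the slide with the blue grip from the grey tray and lay it flat on the tilted reader's sprung face, centred and squared in the green outline, tilted to match the slope so that the underside is flush all over. Press gently until the face has sunk about halfway (about 6 mm of its 12 mm travel, without bottoming out) and finish while still holding the slide there, gripped and pressed: do not let go. Leave the yellow slide, the glassware and everything else where they stand.

Things in the scene. Friction and masses are not known exactly. Their poses are not given: they have to be found in the camera images.
- blue_slide: Slide carrier, about 120 g: aluminium plate 60 (x) x 90 (y) x 5 mm with glass underneath, and a blue upright grip fin in the middle, 40 (x) x 12 (y) x 36 mm tall, its top 41 mm above the underside; pinch the fin across its 12 mm (along y). Origin: centre of the flat underside; z up out of the plate through the fin. The same when turned half round. It lies flat on the tray, which holds it 12 mm above the table.
- yellow_slide: An identical slide carrier with a yellow grip fin, on the same tray about 100 mm away along the tray's length; either may be the nearer one. Leave it alone.
- tray: Grey flat slide tray with a black rubber top, 230 (x) x 130 (y) x 12 mm, fixed. Origin: centre of its underside on the table. May stand left or right.
- reader: Tilting reader, fixed, on the other side from the tray: grey base 180 (x) x 170 (y) x 26 mm with two white cheeks (each 50 x 12 mm, tops 94 mm above the table, inner faces 62 mm either side of the middle) that carry the tilting cradle on a level axis along y, 80 mm up. Origin: centre of its underside.
- face_mid (a point): Centre of the reader's face: a white plate 74 (x) x 104 (y) mm with a black window and a green outline the size of the slide (60 x 90 mm), 22 mm above the cradle's axis when not pressed. z is the outward normal of the face, which leans towards the base's +x side, roughly away from the robot; y lies along the level tilt axis; x points down the slope.
- reader_tilt (a joint): Slope of the face, rad: 0 is level; locked at an unknown 0.20 to 0.52 by a stiff clamp that the pushes of this job do not turn.
- reader_face (a joint): How far the face has sunk into the cradle along its normal, m: 0 to 0.012 (hard stop). Spring: about 3 N on the face starts it moving, then 0.6 N per mm more, so about 6 to 7 N at the 6 mm wanted. The slide's own weight hardly sinks it.
- flask: Green glass stoppered conical flask, 86 mm wide, 135 mm tall, on the far side. Origin: centre of its underside. Bystander.
- dish: Clear covered culture dish, 90 mm wide, 15 mm tall. Origin: centre of its underside. Bystander.
- tip_box: Yellow and blue pipette-tip box, 85 x 120 x 75 mm. Origin: centre of its underside. Bystander.
- cylinder: Clear measuring cylinder, 68 mm foot, 225 mm tall, on the right side. Origin: centre of its underside. Bystander.
- wash_bottle: White bottle with a red cap, 68 mm wide, 170 mm tall, on the right side. Origin: centre of its underside. Bystander.
- tube_rack: White tube rack with coloured tubes, 160 x 90 mm, 47 mm tall, on the left side. Origin: centre of its underside. Bystander.
Things that resemble listed ones, but are neither listed nor needed, are in the scene too. What is shaped like the blue_slide but purple is not meant.

How it is judged:
On the way:
1. the blue slide is lifted off the tray in the gripper (height (world z) of blue_slide above 0.06 m and contact force between the fingers and blue_slide above 1 N), for 0.2 s.
At the end, for the whole second after the job is handed in: The blue slide, still gripped, lies flush on the sloped face (normals within 0.05 rad, underside within 2 mm), centred within 8 mm along each edge and squared within 0.1 rad, pressed with 3 to 18 N so that the face has sunk 3 to 9.5 mm, at rest, and stays so for the last second (angle between the z axis of blue_slide and the z axis of face_mid, either way round below 0.05 rad and angle between the y axis of blue_slide and the y axis of face_mid, either way round below 0.1 rad and x of blue_slide in the frame of face_mid between -0.008 and 0.008 m and y of blue_slide in the frame of face_mid between -0.008 and 0.008 m and z of blue_slide in the frame of face_mid between -0.002 and 0.002 m and value of joint reader_face between 0.003 and 0.0095 m and contact force between blue_slide and reader between 3 and 18 N and contact force between the fingers and blue_slide above 2 N and linear speed of blue_slide below 0.01 m/s); the arm keeps its last pose, push and grip.
It fails at once if the slide is pressed on the reader with more than 25 N (bottomed out) (contact force between blue_slide and reader above 25 N).
It fails at once if the reader's slope is forced outside its range (value of joint reader_tilt below 0.18 rad or value of joint reader_tilt above 0.54 rad).
It fails at once if a bystander is moved by more than 25 mm (distance of any of yellow_slide, flask, dish, tip_box, cylinder, wash_bottle, tube_rack from where it was at the start of the episode above 0.025 m).
It also fails if it takes over 45 s, if anything falls off the work surface, if the arm or the gripper's body presses on something with over 40 N, if the wrist force passes 120 N, or if a joint passes its speed limit or range.

## Working session

There is one attempt and no reset: what is moved stays moved. The work goes in short steps, each a Python script; the robot and the scene stay as the last script left them, time stands still between calls to the robot, and variables do not carry over. Pictures are saved under pics/ and viewed, at most 10 in all, crops included, and the job is handed in when it is done.

```bash
mkdir -p pics; ls; cat > h.py <<'E'
from rig import *
import numpy as np, cv2
def snap(n,f):
    p,d=camera(n); cv2.imwrite(f'pics/{f}.png',p[:,:,::-1]); np.savez(f'/tmp/{f}.npz',p=p,d=d); return p,d
def cloud(n,d):
    c=camera_params(n);K=np.array(c['K']);v,u=np.mgrid[:480,:640]
    P=np.stack([(u-K[0,2])/K[0,0]*d,(v-K[1,2])/K[1,1]*d,d],-1)
    W=P@np.array(c['rotation']).T+np.array(c['position']); W[d==0]=np.nan
    return W
E
python3 - <<'E'
from h import *
a,_=snap('top','top0'); b,_=snap('scene','scene0')
for n in('top','scene'):print(camera_params(n))
s=sense();print(s['time_s'],s['wrist_force'])
E
```

```text
pics
{'K': array([[495.28542972,   0.        , 320.33831006],
       [  0.        , 495.28542972, 240.05388439],
       [  0.        ,   0.        ,   1.        ]]), 'position': array([0.29604159, 0.00539093, 1.41222694]), 'rotation': array([[-1.90997616e-02, -9.79386951e-01,  2.01088041e-01],
       [-9.99817492e-01,  1.87954217e-02, -3.42280453e-03],
       [-4.27284431e-04, -2.01116715e-01, -9.79567192e-01]])}
{'K': array([[599.36608509,   0.        , 316.95884727],
       [  0.        , 599.36608509, 230.65134624],
       [  0.        ,   0.        ,   1.        ]]), 'position': array([ 1.07220599, -0.6681821 ,  1.50372866]), 'rotation': array([[ 0.80403718,  0.50871468, -0.30778823],
       [ 0.59454993, -0.69301163,  0.40773185],
       [-0.00588164, -0.51082704, -0.85966339]])}
0.1 [0.13787674 1.07296757 0.48184648]
```

View pics/top0.png

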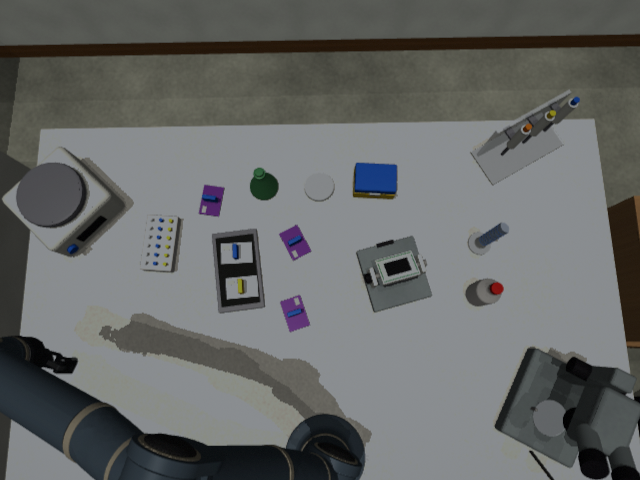

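View pics/scene0.png

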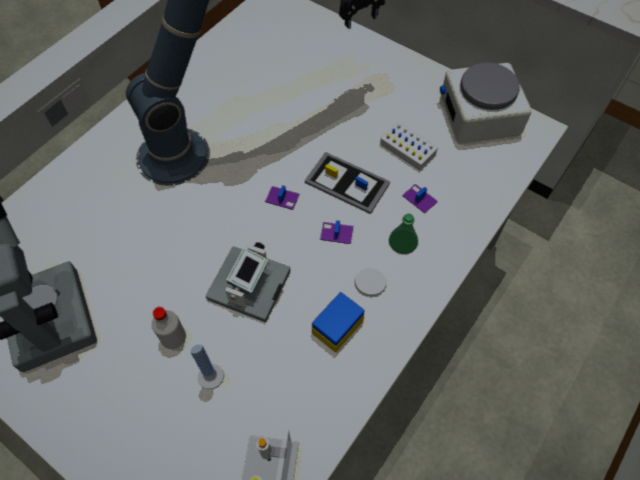

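The top view shows the tray at (238,271), the blue slide at its far end (236,251) with the yellow one at (241,287), and the reader at (394,273) with its face at about (398,267). The purple ones are decoys. The scene view agrees: blue slide at (362,184), face at (248,270). Next I'll measure these.

```bash
python3 - <<'E'
from h import *
from scipy.spatial.transform import Rotation as R
rois={'top':((222,250,238,265),(355,435,232,312)),'scene':((348,380,170,200),(205,292,240,320))}
for n in rois:
    z=np.load(f'/tmp/{n}0.npz');p=z['p'].astype(int);W=cloud(n,z['d']);hsv=cv2.cvtColor(z['p'],cv2.COLOR_RGB2HSV)
    a,b,c,d=rois[n][0];w=W[c:d,a:b].reshape(-1,3);h=hsv[c:d,a:b].reshape(-1,3).astype(int)
    blue=(h[:,0]>100)&(h[:,0]<125)&(h[:,1]>120)
    f=w[blue&(w[:,2]>.046)]
    print(n,'fin top n',len(f),f.mean(0),np.median(f[:,2]),cv2.minAreaRect((f[:,:2]*1000).astype(np.float32)))
    pl=w[(h[:,1]<60)&(h[:,2]>110)&(abs(w[:,2]-.017)<.012)]
    print(' plate',len(pl),pl.mean(0),cv2.minAreaRect((pl[:,:2]*1000).astype(np.float32)))
    a,b,c,d=rois[n][1];w=W[c:d,a:b].reshape(-1,3);h=hsv[c:d,a:b].reshape(-1,3).astype(int)
    base=w[(abs(w[:,2]-.026)<.008)]
    print(' base',cv2.minAreaRect((base[:,:2]*1000).astype(np.float32)))
    g=w[(h[:,0]>40)&(h[:,0]<90)&(h[:,1]>60)&(w[:,2]>.07)]
    print(' green',len(g),g.mean(0) if len(g) else '')
    cv2.imwrite(f'pics/r_{n}.png',cv2.resize(z['p'][c:d,a:b,::-1],None,fx=5,fy=5,interpolation=cv2.INTER_NEAREST))
    hi=w[(w[:,2]>.078)]
    print(' hi',len(hi),hi.mean(0), hi.min(0),hi.max(0))
E
cd pics; python3 -c "
import cv2,numpy as np
a=cv2.imread('r_top.png');b=cv2.imread('r_scene.png');a=cv2.resize(a,(400,400));b=cv2.resize(b,(400,400));cv2.imwrite('r.png',np.hstack([a,b]))"
```

```text
top fin top n 55 [0.54857906 0.2404382  0.05204947] 0.05198708015089548 ((549.4610595703125, 240.06861877441406), (39.915687561035156, 10.749683380126953), 1.6992350816726685)
 plate 430 [0.54800741 0.24437068 0.01596672] ((550.2176513671875, 244.40597534179688), (58.860443115234375, 79.42456817626953), 1.1846997737884521)
 base ((483.7112731933594, -204.23367309570312), (184.615234375, 170.15350341796875), 14.390918731689453)
 green 28 [ 0.48681696 -0.20311171  0.10020605]
 hi 1382 [ 0.48244898 -0.20117005  0.09734253] [ 0.4365675  -0.28433014  0.07820338] [ 0.53301441 -0.11563608  0.11867159]
scene fin top n 53 [0.55309252 0.2367377  0.05235626] 0.05298317158224797 ((553.6976928710938, 237.0934295654297), (39.63840103149414, 18.29168128967285), 4.524503231048584)
 plate 322 [0.55687889 0.23708232 0.016673  ] ((553.6634521484375, 255.12112426757812), (62.20517349243164, 129.31362915039062), 0.5886475443840027)
 base ((486.67791748046875, -208.1994171142578), (185.7548828125, 173.10789489746094), 13.767735481262207)
 green 2 [ 0.48625141 -0.2547036   0.10693995]
 hi 1397 [ 0.49006631 -0.20831798  0.09803518] [ 0.44360493 -0.28962928  0.078027  ] [ 0.53625214 -0.11744741  0.11874416]
```

View pics/r.png

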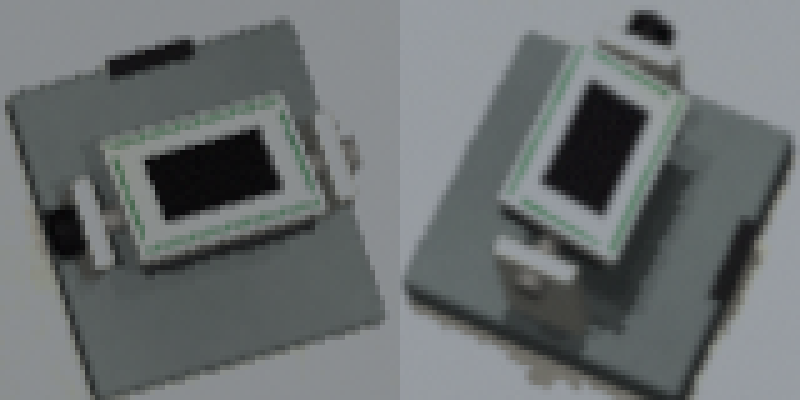

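The crops show the face's green outline and black window clearly. The two cameras differ by about 4 mm, so I'll average them. Next: plane fit and IK check, then the pick.

```bash
cat >> h.py <<'E'
def fitface(n,z):
    roi={'top':(355,435,232,312),'scene':(205,292,240,320)}[n]
    a,b,c,d=roi;W=cloud(n,z['d'])[c:d,a:b].reshape(-1,3);h=cv2.cvtColor(z['p'],cv2.COLOR_RGB2HSV)[c:d,a:b].reshape(-1,3).astype(int)
    ctr=np.array([.485,-.205,.1]); m=(W[:,2]>.072)&(np.linalg.norm(W-ctr,axis=1)<.075)
    w=W[m];hh=h[m];q=w[np.linalg.norm(w-ctr,axis=1)<.035]
    for i in range(6):
        o=q.mean(0);nn=np.linalg.svd(q-o,full_matrices=False)[2][2];nn*=np.sign(nn[2])
        r=(w-o)@nn; k=abs(r)<.004; q=w[k]
    y=np.cross(nn,[1,0,0]);y[2]=0  # level axis
    y=np.cross([0,0,1],nn);y/=np.linalg.norm(y);x=np.cross(y,nn)
    B=np.c_[x,y,nn];l=(q-o)@B
    l2=l[:,:2]; ok=(abs(l2[:,1])<.056)&(abs(l2[:,0])<.045)
    rect=cv2.minAreaRect((l2[ok]*1000).astype(np.float32))
    dark=hh[k][:,2]<60; dk=l[dark&ok]; dk=dk[(abs(dk[:,0])<.03)&(abs(dk[:,1])<.04)]
    rd=cv2.minAreaRect((dk[:,:2]*1000).astype(np.float32))
    c1=o+B@np.r_[np.array(rect[0])/1000,0]; c2=o+B@np.r_[np.array(rd[0])/1000,0]
    print(n,'tilt',np.arccos(nn[2]),'yaw',np.degrees(np.arctan2(nn[1],nn[0])),'std',((q-o)@nn).std(),rect,rd);print(c1,c2)
E
python3 - <<'E'
from h import *
for n in('top','scene'): fitface(n,np.load(f'/tmp/{n}0.npz'))
def Rt(yaw,tilt):
    c,s=np.cos(yaw),np.sin(yaw)
    Z=np.array([[c,-s,0],[s,c,0],[0,0,1]]);T=np.array([[np.cos(tilt),0,np.sin(tilt)],[0,1,0],[-np.sin(tilt),0,np.cos(tilt)]])
    return Z@T@np.diag([1,-1,-1])
for s in(1,-1):
    f=np.diag([s,s,1])
    print(inverse_kinematics([.5515,.2387,.15],Rt(np.radians(1.5),0)@f))
    for t in(.2,.4,.52):print(inverse_kinematics([.52,-.2,.16],Rt(np.radians(14),t)@f))
E
```

```text
top tilt 0.3193031189630474 yaw 14.215889370479436 std 0.002010112007001556 ((1.1721305847167969, -0.12960433959960938), (104.80831146240234, 76.95514678955078), 89.76249694824219) ((2.8845901489257812, -0.9515953063964844), (38.92031478881836, 64.8448257446289), 0.7292415499687195)
[ 0.48789644 -0.20304435  0.09983231] [ 0.48967442 -0.20344188  0.09929476]
scene tilt 0.3220890342524999 yaw 14.546351082935482 std 0.0021478973900845677 ((0.10483932495117188, 0.00827789306640625), (106.33464813232422, 73.71690368652344), 89.7037353515625) ((1.4812088012695312, 0.06520843505859375), (36.156185150146484, 62.67582321166992), 0.5067775845527649)
[ 0.4907832  -0.20582585  0.10074519] [ 0.49203264 -0.20544283  0.10030951]
[-0.91000068  0.48121468  0.58555287  1.82910622 -0.32527467  0.92806223
 -1.72374122]
[-0.40307389  0.59173815  0.92685955  1.82144197 -0.36880798  1.12871702
 -0.66622754]
[-0.34638045  0.65986661  0.82514716  1.70992443 -0.227767    1.2883435
 -0.78647828]
[-0.33211559  0.71765139  0.80180236  1.64680547 -0.1762196   1.38949038
 -0.81815461]
[-4.77296346e-01  4.32011032e-01 -1.81690033e-03  1.80329802e+00
  9.66355154e-04  9.06284453e-01  1.11743402e+00]
[-0.09926859  0.46441216  0.45944836  1.80527538 -0.10299981  1.08615659
  2.20517472]
[-7.54103687e-02  5.52759419e-01  3.93958153e-01  1.69383809e+00
  2.50011438e-04  1.27692660e+00  2.11534170e+00]
[-0.04570483  0.60612495  0.33350379  1.62877875  0.06291052  1.39166551
  2.06513152]
```

```bash
cat >> h.py <<'E'
def Rt(yaw,tilt):
    c,s=np.cos(yaw),np.sin(yaw)
    Z=np.array([[c,-s,0],[s,c,0],[0,0,1]]);T=np.array([[np.cos(tilt),0,np.sin(tilt)],[0,1,0],[-np.sin(tilt),0,np.cos(tilt)]])
    return Z@T@np.diag([-1,1,-1])
E
python3 - <<'E'
from h import *
A=Rt(np.radians(1.5),0); P=np.array([.5515,.2387,0])
movep(P+[0,0,.18],A); command_gripper(.05,40)
print('hit',move_l(P+[0,0,.048],A,feed=.08,until_force=8))
s=sense();print(s['position'],s['wrist_force'],s['time_s'])
snap('top','grip0')
command_gripper(.0,40)
s=sense();print(s['finger_gap'],s['gripper_force'],s['wrist_force'],s['position'])
move_l(P+[0,0,.16],A,feed=.1)
s=sense();print(s['finger_gap'],s['gripper_force'],s['wrist_force'],s['position'],s['time_s'])
a,_=snap('top','lift_t');b,_=snap('scene','lift_s')
cv2.imwrite('pics/lift.png',np.hstack([cv2.resize(a[200:320,180:300,::-1],(400,400)),cv2.resize(b[110:230,300:420,::-1],(400,400))]))
E
```

```text
hit False
[0.55181697 0.23882662 0.04851904] [ 0.13125362 -0.39933019  0.09913834] 4.0333
0.010614948988333513 40.71226894855499 [-1.44720344  0.17424595  1.9016723 ] [0.55171123 0.23887169 0.04834962]
0.010871816888242455 40.24424135684967 [ 0.12145592 -0.04386013 -1.8853182 ] [0.55099722 0.23843756 0.15916431] 5.7833
```

View pics/lift.png

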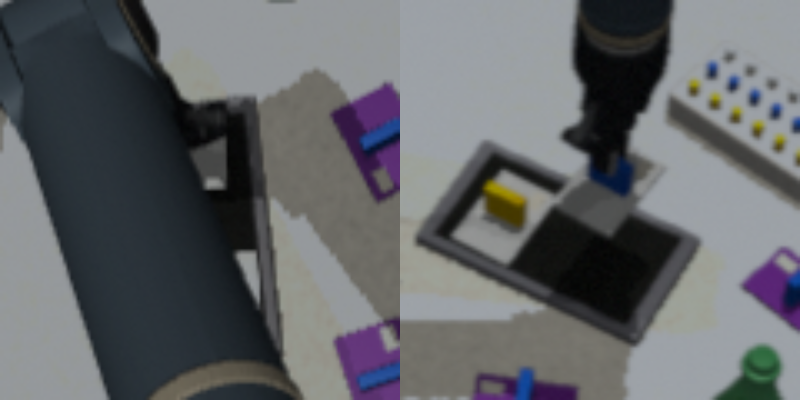

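Only the blue slide came up, gripped on its fin. Now I'll carry it over the reader, tilted, and check its attitude and offset there.

```bash
cat >> h.py <<'E'
YAW,TILT=np.radians(14.35),.321
F=np.array([.4893,-.2044,.1005]); A=Rt(YAW,TILT); N=-A[:,2]; B=A@np.diag([-1,1,-1])
E
python3 - <<'E'
from h import *
move_l([.551,.2384,.25],feed=.2)
movep([.5,-.1,.27],Rt(YAW,.15))
movep(F+N*(.0364+.05),A); sleep(.4)
s=sense();print(s['position'],s['finger_gap'],s['wrist_force'],s['time_s'])
t=s['position'];M=s['tcp_rot']@np.diag([-1,1,-1]);print(np.arccos(M[2,2]),np.degrees(np.arctan2(M[1,2],M[0,2])))
out=[]
for n in('top','scene'):
    p,d=snap(n,'pre_'+n);W=cloud(n,d);L=(W-t)@M;h=cv2.cvtColor(p,cv2.COLOR_RGB2HSV).astype(int)
    m=(h[...,1]<70)&(h[...,2]>60)&(abs(L[...,2]+.0314)<.01)&(abs(L[...,0])<.045)&(abs(L[...,1])<.06)
    l=L[m];print(n,len(l))
    if len(l)>60:
        for i in range(3):
            c=np.linalg.lstsq(np.c_[l[:,:2],np.ones(len(l))],l[:,2],rcond=None)[0];r=l[:,2]-np.c_[l[:,:2],np.ones(len(l))]@c;l=l[abs(r)<2.5*r.std()]
        print('plane slopes',c,r.std(),l.min(0),l.max(0),cv2.minAreaRect((l[:,:2]*1000).astype(np.float32)))
    b=(h[...,0]>100)&(h[...,0]<125)&(h[...,1]>120)&(np.linalg.norm(L,axis=-1)<.06)
    q=L[b]
    if len(q):print('fin',len(q),q.min(0),q.max(0))
    out.append(cv2.resize(p[200:320,330:450,::-1] if n=='top' else p[200:320,190:310,::-1],(400,400)))
cv2.imwrite('pics/pre.png',np.hstack(out))
E
```

```text
[ 0.51597296 -0.19716811  0.18328269] 0.010320453071734643 [-0.01665062 -0.11113946 -0.88529011] 8.7667
0.3194213045853987 14.45573049911948
top 1
scene 446
plane slopes [-0.00642877 -0.02499356 -0.03228583] 0.0029331741653031967 [-0.02911242 -0.04814868 -0.03986942] [ 0.0302796   0.0452068  -0.02430817] ((0.446807861328125, -1.4877967834472656), (59.394596099853516, 93.19233703613281), 0.19034674763679504)
fin 48 [-0.01676764 -0.03416247 -0.02479029] [0.02064508 0.0039745  0.05228836]
```

View pics/pre.png

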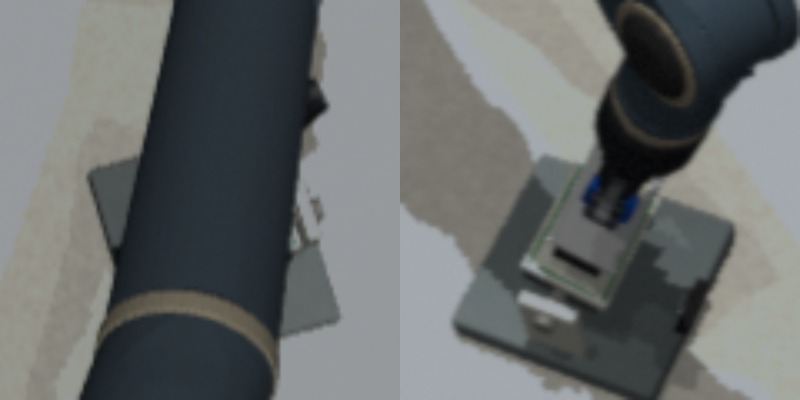

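The slide hangs tilted over the face with its underside parallel. It is centred in the grip, offset (0.4, -1.5) mm. Now I'll lower it and press, watching the force.

```bash
python3 - <<'E'
from h import *
def rd(k=6):
    S=[]
    for _ in range(k): sleep(.04);S.append(sense())
    return np.mean([s['wrist_force'] for s in S],0)@N, B.T@(np.mean([s['position'] for s in S],0)-F), np.mean([s['ft_torque'] for s in S],0), S[-1]
move_l(F+N*(.0364+.010),A,feed=.06); f0,l,q0,s=rd(10); print('base',f0,l)
h=.0364+.006
while h>.0364-.009:
    move_l(F+N*h,A,feed=.02); f,l,q,s=rd()
    print(f'{h*1e3-36.4:.1f} f={f-f0:.2f} loc={l*1e3} tq={np.round((q-q0)@B,2)} gap={s["finger_gap"]:.4f} t={s["time_s"]:.1f}')
    if f-f0>6.3: break
    h-=.001
E
```

```text
base -1.3213164098767927 [ 1.89852052e-04 -9.02511777e-05  4.67561364e-02]
6.0 f=-0.23 loc=[ 1.71119113e-02 -6.37534556e-03  4.23910788e+01] tq=[0.01 0.   0.01] gap=0.0103 t=10.7
5.0 f=-0.18 loc=[-1.17646619e-02 -5.54371526e-03  4.13970773e+01] tq=[ 0.03 -0.01  0.01] gap=0.0105 t=11.2
4.0 f=-0.18 loc=[2.80488548e-03 5.01801929e-03 4.03944357e+01] tq=[-0.   -0.03 -0.  ] gap=0.0105 t=11.7
3.0 f=-0.18 loc=[ 3.20470397e-03 -1.64431047e-03  3.93943338e+01] tq=[ 0.   -0.02 -0.  ] gap=0.0103 t=12.2
2.0 f=-0.31 loc=[-1.29324088e-04 -2.60682672e-03  3.83848505e+01] tq=[ 0.01 -0.01 -0.01] gap=0.0108 t=12.7
1.0 f=0.38 loc=[ 0.05008161 -0.0407838  37.42813683] tq=[-0.01 -0.04 -0.01] gap=0.0105 t=13.2
-0.0 f=2.77 loc=[ 1.73769180e-02 -4.15435527e-02  3.66511156e+01] tq=[ 0.06  0.15 -0.02] gap=0.0106 t=13.7
-1.0 f=3.89 loc=[ 1.74500149e-02 -4.17610890e-02  3.54742082e+01] tq=[0.06 0.21 0.  ] gap=0.0105 t=14.2
-2.0 f=4.17 loc=[ 2.10082153e-02 -3.53792740e-02  3.44652443e+01] tq=[ 0.06  0.23 -0.02] gap=0.0104 t=14.7
-3.0 f=4.64 loc=[ 2.75025644e-02 -3.74172501e-02  3.34688894e+01] tq=[0.06 0.25 0.01] gap=0.0110 t=15.2
-4.0 f=5.46 loc=[ 3.15314345e-02 -3.31834457e-02  3.24705162e+01] tq=[0.05 0.25 0.  ] gap=0.0107 t=15.7
-5.0 f=5.93 loc=[ 3.73095589e-02 -3.00791674e-02  3.14643812e+01] tq=[ 0.03  0.27 -0.01] gap=0.0106 t=16.2
-6.0 f=6.63 loc=[ 0.038443   -0.048266   30.54045643] tq=[0.04 0.32 0.01] gap=0.0104 t=16.7
```

```bash
python3 - <<'E'
from h import *
p,d=snap('scene','end');W=cloud('scene',d);s=sense();t=s['position'];L=(W-t)@B;h=cv2.cvtColor(p,cv2.COLOR_RGB2HSV).astype(int)
m=(h[...,1]<40)&(abs(L[...,2]+.0314)<.010)&(abs(L[...,0])<.031)&(abs(L[...,1])<.046);l=L[m]
for i in range(3):
    X=np.c_[l[:,:2],np.ones(len(l))];c=np.linalg.lstsq(X,l[:,2],rcond=None)[0];r=l[:,2]-X@c;l=l[abs(r)<2*r.std()]
print(len(l),c,r.std(),s['gripper_force'])
cv2.imwrite('pics/end_c.png',cv2.resize(p[220:320,200:300,::-1],(600,600),interpolation=cv2.INTER_CUBIC))
E
```

```text
353 [-0.01124195 -0.0063526  -0.03193531] 0.002912903667496758 41.028785705566406
```

View pics/end_c.png

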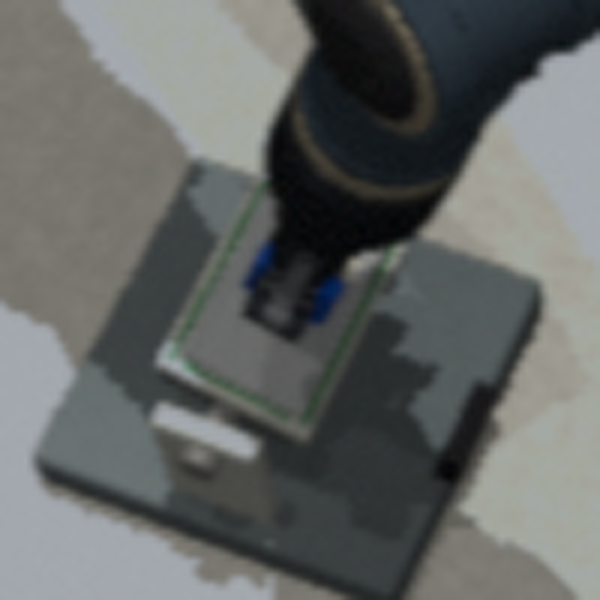

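The slide sits centred and squared inside the green outline (corners about (180,350) and (310,415)), flush on the face and still gripped. The push is about 6.6 N and the face has sunk about 6 mm.

```bash
python3 -c "
from rig import *
print(finish_job())"
```

```text
the job is handed in; nothing more can be done
None
```

I handed the job in with the blue slide still gripped and pressed on the reader at about 6.6 N, the face sunk about 6 mm, and the slide centred, squared and flush as far as the camera shows; the judge's result isn't shown to me.

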